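Screw the filler stopper into the drinks canister without crossing the thread

ROBOT

A 6-joint arm with a two-finger parallel gripper is mounted at the origin on the work surface. World frame = base frame: x ahead of the robot, y to its left, z up, the work surface at z = 0. Lengths are in m, angles in rad, forces in N, time in s.
With the tool pointing down it reaches from about 0.4 to 0.925 m from the base axis. Payload 3.4 kg.
Tool frame: the origin (TCP) lies between the finger pads; the fingertips stand 8 mm ahead of it and the grasp point (between the pads) lies 11 mm behind it (env.tip_extent is the distance from the TCP to the fingertips, in m); z points along the fingers, y is the direction in which the jaws open and shut (so a half turn about z gives the same grasp; the last joint's range is limited). The gripper opens to 85 mm and grips with 20 to 120 N. Pads are 22 mm wide; open, the fingers measure 114 mm over their backs; the gripper's body (76 mm by 85 mm) begins 54 mm behind the grasp point. The pads swing forward as they close: fully open they stand 13 mm farther back than shut.
Start: joints at [-1.312, 0.307, 1.506, -0, 1.328, -0.073], TCP at [0.188, -0.543, 0.218] pointing down, gripper open.
Joint ranges: [-3.12, 3.12], [-1.05, 2.28], [0.14, 2.33], [-1.42, 4.57], [0.1, 2.73], [-2.68, 2.68]. Speed limits (rad/s): [2.57, 2.57, 3.14, 3.14, 3.14, 3.14].

INTERFACE

Orientations are given as a 3x3 rotation matrix whose columns are the frame's x, y, z axes.
In Python, from rig import env gives the robot as it stands. The module is installed in compiled form; this text tells all that it offers. Calls block until the motion is done:
- env.movep(position, orientation): joint-space move of the TCP to a pose.
- env.movel(position, rot=None, rate=0.15, f_stop=None): straight line of the TCP; rot=None keeps the orientation; rate is the mean speed in m/s. With f_stop (N) it stops when the force on the tool has changed by that much, and returns True; else False.
- env.set_joints(angles): joint-space move.
- env.command_gripper(opening, squeeze=None): finger opening in m; squeeze is the grip in N (None keeps the last); returns when the fingers have stopped.
- env.hold(seconds).
- env.ik(position, orientation): joint angles nearest the present ones, or None.
- env.get_obs(): the state.
- env.read_camera(name): name is "scene" or "top" or "wrist"; returns a dict with "img" (400x640x3 uint8, red, green, blue), "depth" (400x640 float32, m along the optical axis (not along the pixel's ray), 0 where there is no reading), "fx", "fy", "cx", "cy" (pixels), "view" (4x4, takes a point from world to camera coordinates); the wrist camera has in their place "hand_eye" (4x4, takes a point from camera to tool coordinates, whose origin is the TCP and whose axes are the flange's). Camera axes: x right, y down, z forward; pixel columns grow to the right and rows downward; lengths in m; the calibration is good to about 2 mm. A picture is of the moment at which its call begins: read the wrist's pose just before it.
A pose or a line that the arm cannot do raises env.PlanningError and nothing moves.
- env.job_done(): hands the job in, once; it reports no verdict.
The state is a dict: "t": time; "qpos": joint angles; "qvel": joint speeds; "joint_efforts": joint torques, N m; "position": TCP position; "eef_rot": TCP orientation; "ft_force": force on the tool from outside, world axes, zero at the start; "torque": the same for the moment, N m; "finger_gap": finger opening in m.
Only numpy, scipy, OpenCV 4.12 (cv2) and the standard library are available. Lean on these libraries where they do the work, as an engineer would, in place of code of your own. Each camera call takes 0.05 s, during which the arm holds its last target.

TASK

Put the stopper into the filler neck of the insulated canister and screw it in clockwise until it is fully home against its stop, then let go. Start it gently: if it binds before it has sunk in, the thread is crossed, so stop at once, turn it back until it drops into the thread, and only then screw it in - never force it, neither by pushing nor by turning. Leave the tub, jug and bowl where they are.

Things in the scene. Friction and masses are not known exactly. Their poses are not given: they have to be found in the camera images.
- stopper_center (a point): Grey plastic screw stopper, 62 mm tall, 190 to 260 g, loose, standing upright on its nose on the table. This point: on its axis, half-way up (31 mm above its underside). z up, out of the neck; x along the grip bar. Nose 34 mm wide, widening to a 40 mm stem (up to 30 mm above the underside); flange 66 mm wide, 30 to 36 mm above the underside; grip bar above it.
- stopper_bar (a point): Centre of the grip bar on top of the stopper, 49 mm above the stopper's underside. The bar is 46 mm long (x), 12 mm thick (y) and 26 mm high, straight-sided, with the flange at its foot: pinch it across the 12 mm from above.
- stopper_lugs (a point): On the stopper's axis, at the underside of its four lugs, 10 mm above the stopper's underside. Lugs stand at 90 degrees to one another (along +-x and +-y), reach 26.5 mm from the axis, are 5.7 mm wide (14 degrees) and 4 mm high.
- neck_mouth (a point): Centre of the mouth of the canister's upright steel filler neck, in the plane of the rim, 176 mm above the table; z up. Collar 68 mm outside, 57 mm bore; the thread inside leaves a 44 mm opening, so the stem has 2 mm play all round. Rubber-mounted: it gives 1 mm per 4 N pushed down, and the thread twists 0.1 rad per 0.25 N m.
- neck_crest (a point): On the neck's axis, level with the tops of the thread crests, 5 mm below the rim. Four equal thread starts at 90 degrees, at an unknown angle: each a 30 degree gap, then a 60 degree crest with a bump 3.5 mm high and 6 degrees wide in its middle. Lugs put in mostly land on crests or bumps. Turned clockwise from above they slide on and drop into a gap, or bind on a bump: crossed thread.
- neck_gap (a point): On the neck's axis, level with the floor of the gaps, 13.5 mm below the rim: lugs that find the gaps drop 8.5 mm to here. After binding on a bump, at most 35 degrees back (anticlockwise) lets them drop; if they landed beyond the bumps, up to 50 degrees clockwise does. The side of the gap stops further anticlockwise turning.
- neck_home (a point): On the neck's axis, where the lugs' undersides lie when home, 18 mm below the rim. From the gap a clockwise turn of 38 to 54 degrees leads the lugs 4.5 mm down a ramp under the crests to a solid stop; let the stopper sink with it. More than 25 N of push and turn together on the thread (0.25 N m makes 11 N) spoils it; 3 to 5 N push, under 0.12 N m friction is normal.
- canister: Grey insulated drinks canister, 220 x 280 x 140 mm (x, y, z), fixed to the table; origin at the centre of its underside; the neck stands upright on the centre of its top.
- tub: Clear plastic food tub, 110 x 170 x 90 mm, loose; origin at the centre of its underside. Leave it alone.
- jug: Steel mug, 84 mm wide, 100 mm tall, handle to its +y, loose; origin at the centre of its underside. Leave it alone.
- bowl: Steel bowl, 130 mm wide, 55 mm tall, loose; origin at the centre of its underside. Leave it alone.
Not all that is in view belongs to the job. There is more than one size of the part that bears stopper_center; the job needs the largest.

How it is judged:
By the outcome, as a careful person would: the job done as asked, in the order asked, and still so for the second after the job is handed in, with the robot touching nothing.
It also fails if it takes over 72 s, if anything falls off the work surface, if the arm or the gripper's body presses on something with over 40 N, if the wrist force passes 120 N, or if a joint passes its speed limit or range.

## Working session

There is one attempt and no reset: what is moved stays moved. The work goes in short steps, each a Python script; the robot and the scene stay as the last script left them, time stands still between calls to the robot, and variables do not carry over. Pictures are saved under pics/ and viewed, and the job is handed in when it is done.

```bash
ls; mkdir -p pics
python3 - <<'E'
from rig import env
import cv2,numpy as np
o=env.get_obs();print(o)
for n in("scene","top","wrist"):
    c=env.read_camera(n);cv2.imwrite(f"pics/{n}0.png",c["img"][:,:,::-1]);np.savez(f"pics/{n}0.npz",**c)
    print(n,c["fx"],c["cx"],c.get("view",c.get("hand_eye")))
E
```

```text
pics
{'t': 0.0, 'qpos': array([-1.31147285e+00,  3.07541274e-01,  1.50766365e+00, -6.73769433e-06,
        1.32842027e+00, -7.34865697e-02]), 'qvel': array([-9.15988467e-04,  6.08454893e-04, -1.75736025e-03,  1.90462267e-03,
        1.16589629e-03, -2.42493999e-05]), 'joint_efforts': array([ 9.42321931e-04, -4.57542479e+01, -2.51913857e+01, -9.95266282e-05,
        1.31529348e-02, -8.96625835e-06]), 'position': array([ 0.18764719, -0.54274952,  0.21750293]), 'eef_rot': array([[ 9.45127541e-01,  3.26701167e-01, -5.27519348e-04],
       [ 3.26701562e-01, -9.45125514e-01,  1.96290119e-03],
       [ 1.42710114e-04, -2.02753337e-03, -9.99997934e-01]]), 'ft_force': array([-0.07603619, -0.76399203,  0.45039608]), 'torque': array([-0.0008684 ,  0.06713563,  0.07359149]), 'finger_gap': 0.08540028830111189}
scene 366.2217444779392 324.5565136204005 [[-0.70898814  0.70516458  0.00887345  0.42219522]
 [ 0.54364715  0.55452306 -0.63004122 -0.19759929]
 [-0.44920329 -0.44186773 -0.77651099  1.38309763]
 [ 0.          0.          0.          1.        ]]
top 478.6229294944589 318.6355409590056 [[ 1.36895712e-02 -9.99905475e-01  1.27971247e-03 -5.17992263e-02]
 [-9.93518800e-01 -1.37465404e-02 -1.12833624e-01  5.68818846e-01]
 [ 1.12840550e-01  2.73225529e-04 -9.93613071e-01  1.35381651e+00]
 [ 0.00000000e+00  0.00000000e+00  0.00000000e+00  1.00000000e+00]]
wrist 339.65963579772614 316.6629301382362 [[-3.11696014e-04 -9.48679748e-01 -3.16238262e-01  8.17809214e-02]
 [ 9.99999530e-01 -5.85902434e-04  7.72006221e-04  2.83055590e-04]
 [-9.17671435e-04 -3.16237873e-01  9.48679485e-01 -1.55955504e-01]
 [ 0.00000000e+00  0.00000000e+00  0.00000000e+00  1.00000000e+00]]
```

View pics/top0.png

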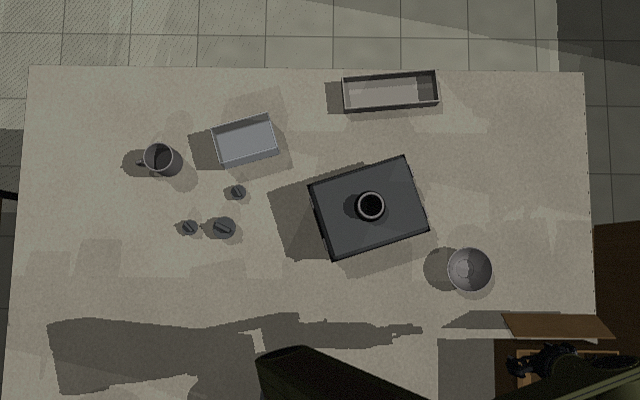

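View pics/scene0.png

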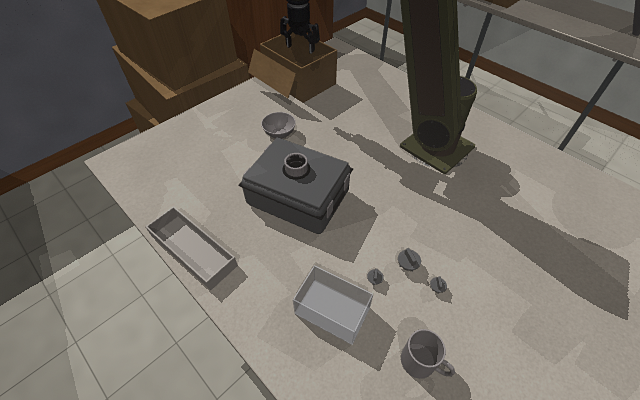

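View pics/wrist0.png

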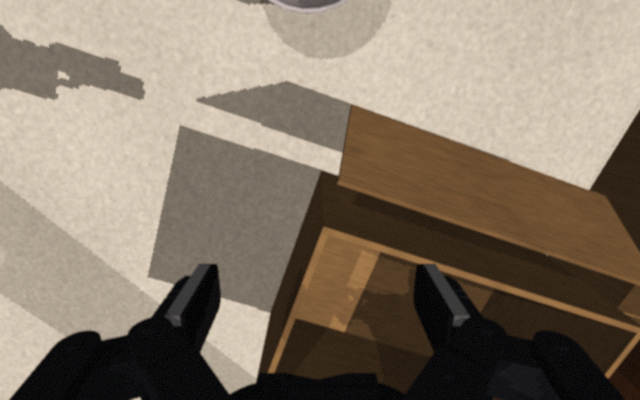

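The top view shows three stoppers, at about (225,227), (235,191) and (188,227). The one at (225,227) looks largest. The neck is at (370,206). Next I'll measure both.

```bash
cat > h.py <<'E'
import numpy as np,cv2
def pts(c,M=None):
    """world points HxWx3 from depth; M camera->world"""
    if M is None: M=np.linalg.inv(c["view"])
    d=c["depth"];v,u=np.mgrid[0:d.shape[0],0:d.shape[1]]
    P=np.stack([(u-c["cx"])/c["fx"]*d,(v-c["cy"])/c["fy"]*d,d],-1)
    return P@M[:3,:3].T+M[:3,3]
def wristM(c,o):
    T=np.eye(4);T[:3,:3]=o["eef_rot"];T[:3,3]=o["position"];return T@c["hand_eye"]
E
python3 - <<'E'
import numpy as np,cv2
from h import *
c=dict(np.load("pics/top0.npz"));P=pts(c);ok=c["depth"]>0
for nm,(u,v) in dict(A=(225,227),B=(235,191),C=(188,227)).items():
    m=np.zeros(ok.shape,bool);m[v-18:v+18,u-19:u+19]=1
    m&=ok&(P[...,2]>.02)
    q=P[m];print(nm,m.sum(),q[:,2].max(),np.median(q,0),q.min(0),q.max(0))
    zt=np.percentile(q[:,2],97)
    for lo,hi in((zt-.008,1),(.025,.042)):
        s=q[(q[:,2]>lo)&(q[:,2]<hi)]
        if len(s)>4:
            (x,y),(w,h),a=cv2.minAreaRect(s[:,:2].astype(np.float32));print('  ',lo,len(s),x,y,w,h,a)
m=np.zeros(ok.shape,bool);m[180:230,345:395]=1
m&=ok&(P[...,2]>.165);q=P[m];print("neck",len(q),np.percentile(q[:,2],[5,50,95]),cv2.minEnclosingCircle(q[:,:2].astype(np.float32)),cv2.fitEllipse(q[:,:2].astype(np.float32)))
for n,(x0,x1,y0,y1) in dict(top0=(150,270,150,260),scene0=(340,470,230,310)).items():
    im=cv2.imread(f"pics/{n}.png")[y0:y1,x0:x1];cv2.imwrite(f"pics/{n}z.png",cv2.resize(im,None,fx=5,fy=5,interpolation=2))
E
```

```text
A 405 0.06970976504333382 [0.48553878 0.22632361 0.03733704] [0.45516111 0.19467787 0.02768024] [0.51862041 0.25915489 0.06970977]
   0.05728672924579712 68 0.4862971603870392 0.22745653986930847 0.04465006664395332 0.011313198134303093 64.61644744873047
   0.025 322 0.4861606955528259 0.22772444784641266 0.06327693164348602 0.06405962258577347 60.374393463134766
B 188 0.047681390536598256 [0.59041196 0.19073824 0.02656377] [0.56921778 0.17039955 0.02008341] [0.61361526 0.21272492 0.04768139]
   0.03697630421282331 31 0.5907597541809082 0.19153711199760437 0.030152080580592155 0.007918138056993484 29.774757385253906
   0.025 106 0.590756356716156 0.1911313235759735 0.042886849492788315 0.041884440928697586 57.26213836669922
C 186 0.048847696314435085 [0.48602569 0.32643209 0.02678212] [0.46574293 0.30603344 0.02054561] [0.50671254 0.35108462 0.0488477 ]
   0.037860641451392625 34 0.4860897362232208 0.32768863439559937 0.031199276447296143 0.008273115381598473 40.64434814453125
   0.025 109 0.48740190267562866 0.3294149935245514 0.0414109006524086 0.04117671772837639 32.284889221191406
neck 296 [0.1666502  0.17444223 0.18021025] ((0.5431313514709473, -0.1785101592540741), 0.034434981644153595) ((0.5427453517913818, -0.17803239822387695), (0.05970603972673416, 0.06041558086872101), 48.99064254760742)
```

View pics/top0z.png

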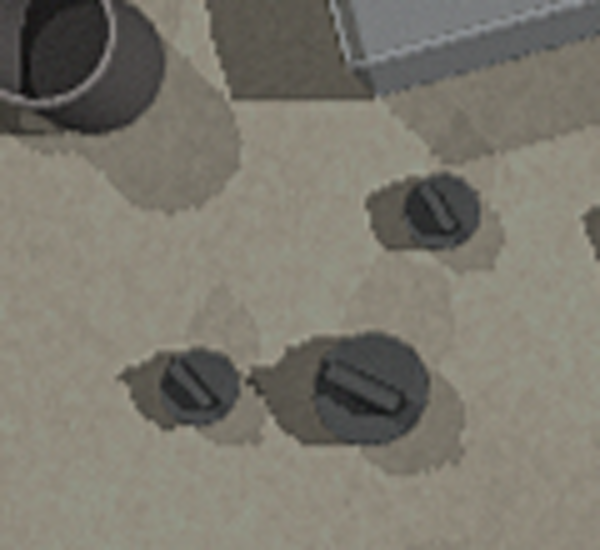

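```bash
cat >> h.py <<'E'
def down(yaw):
    """tool down, tool x at angle yaw in world"""
    c,s=np.cos(yaw),np.sin(yaw);return np.array([[c,s,0],[s,-c,0],[0,0,-1.]])
E
python3 - <<'E'
from rig import env
from h import *
b=np.deg2rad(64.6)
for y in(b,b+np.pi):
    q=env.ik([.486,.227,.15],down(y));print(np.rad2deg(y),q)
for y in range(-180,180,30):
    q=env.ik([.543,-.178,.25],down(np.deg2rad(y)));print(y,q if q is None else q[5], None if q is None else q[0])
yaw=b if env.ik([.486,.227,.15],down(b)) is not None else b+np.pi
E
```

```text
64.6 [ 3.58211026e-01  3.16509692e-01  1.68296464e+00 -4.44089210e-16
  1.14211832e+00  8.01524656e-01]
244.6 [ 3.58211026e-01  3.16509692e-01  1.68296464e+00 -4.44089210e-16
  1.14211832e+00 -2.34006800e+00]
-180 -1.9614833134910792 -0.3906869866961826
-150 -2.485082089089378 -0.3906869866961826
-120 None None
-90 None None
-60 2.227306891295312 -0.3906869866961826
-30 1.7037081156970135 -0.3906869866961826
0 1.1801093400987144 -0.3906869866961826
30 0.6565105645004157 -0.3906869866961826
60 0.13291178890211652 -0.3906869866961826
90 -0.3906869866961826 -0.3906869866961826
120 -0.9142857622944809 -0.3906869866961826
150 -1.4378845378927805 -0.3906869866961826
```

Run:
```python
from rig import env
from h import *
y=np.deg2rad(90);n=np.array([.543,-.178])
p=np.r_[n-.082*np.array([np.cos(y),np.sin(y)]),.225]
env.movep(p,down(y))
o=env.get_obs();c=env.read_camera("wrist");np.savez("pics/w1.npz",M=wristM(c,o),**c)
cv2.imwrite("pics/w1.png",c["img"][:,:,::-1]);print(o["t"],o["position"])
P=pts(c,wristM(c,o));z=P[...,2].copy();z[c["depth"]==0]=0
d=np.clip((z-.15)/.03,0,1)*255
u,v=317,100
cv2.imwrite("pics/w1z.png",np.hstack([cv2.resize(c["img"][20:190,232:402,::-1],(400,400),interpolation=2),cv2.resize(cv2.cvtColor(d[20:190,232:402].astype(np.uint8),8),(400,400),interpolation=0)]))
```

```text
1.8167 [ 0.54242879 -0.26094895  0.22498494]
```

View pics/w1z.png

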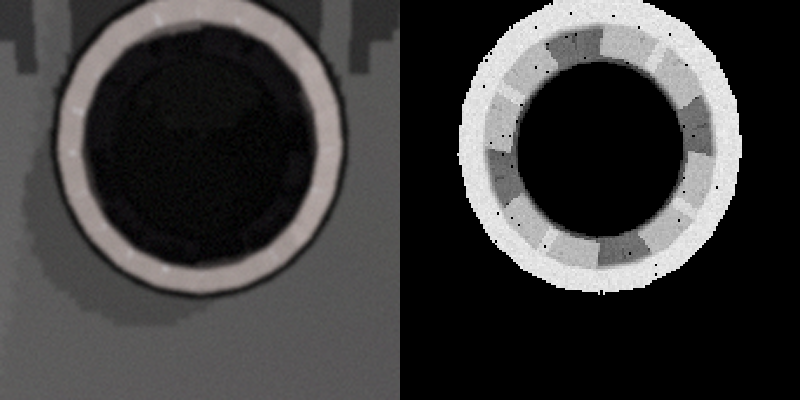

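View pics/w1.png

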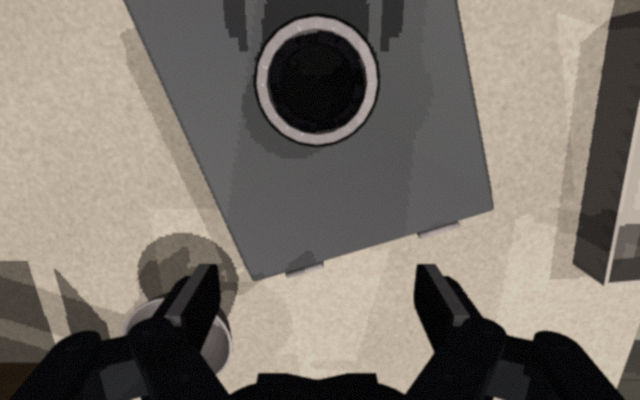

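The depth crop shows everything in the neck: rim, light crests, the four brighter bumps and the four dark gaps. I'll measure the gap angles from it.

Run:
```python
from h import *
c=dict(np.load("pics/w1.npz"));P=pts(c,c["M"]);ok=c["depth"]>0
near=ok&(np.hypot(P[...,0]-.543,P[...,1]+.178)<.045)
rim=near&(P[...,2]>.1735)&(P[...,2]<.182)
lab,st=cv2.connectedComponents(rim.astype(np.uint8))[1],None
q=P[rim];print("rim z",np.median(q[:,2]),len(q))
cn,_=cv2.findContours(rim.astype(np.uint8),cv2.RETR_EXTERNAL,cv2.CHAIN_APPROX_NONE)
k=max(cn,key=len)[:,0];b=P[k[:,1],k[:,0],:2]
A=np.c_[2*b,np.ones(len(b))];s=np.linalg.lstsq(A,(b**2).sum(1),rcond=None)[0]
C=s[:2];print("centre",C,"R",np.sqrt(s[2]+C@C), "rows", k[:,1].min())
# two-stage on full rim ring via ellipse of filled region
zr=np.median(q[:,2])
r=np.hypot(*(P[...,:2]-C).transpose(2,0,1));a=np.rad2deg(np.arctan2(P[...,1]-C[1],P[...,0]-C[0]))%90
ring=ok&(r>.0235)&(r<.0272)
for lo in range(0,90,3):
    m=ring&(a>=lo)&(a<lo+3)
    print(lo,m.sum(),np.round((zr-np.median(P[m][:,2]))*1e3,1),end=' | ')
g=ring&(zr-P[...,2]>.0105)&(zr-P[...,2]<.018)
print("\ngap mod90",np.rad2deg(np.angle(np.exp(4j*np.deg2rad(a[g])).mean()))/4%90)
af=np.rad2deg(np.arctan2(P[...,1]-C[1],P[...,0]-C[0]))%360
print(np.histogram(af[g],bins=np.arange(0,361,5))[0])
```

```text
rim z 0.17652434684938223 4018
centre [ 0.54281148 -0.17930151] R 0.033886030400009384 rows 17
0 56 14.8 | 3 54 14.3 | 6 55 14.2 | 9 57 13.5 | 12 48 14.0 | 15 58 13.6 | 18 56 13.5 | 21 54 13.3 | 24 55 13.3 | 27 51 5.0 | 30 62 4.8 | 33 61 4.8 | 36 62 4.9 | 39 57 4.9 | 42 58 4.9 | 45 68 4.8 | 48 61 4.8 | 51 60 4.8 | 54 60 2.0 | 57 63 1.3 | 60 57 4.3 | 63 63 4.8 | 66 61 5.0 | 69 60 4.7 | 72 59 4.8 | 75 61 5.0 | 78 60 4.7 | 81 63 5.1 | 84 59 5.0 | 87 46 5.9 | 
gap mod90 13.568072349544446
[22 22 22 25 24 11  0  0  0  0  0  0  0  0  0  0  0  0 26 27 24 27 27 12
  0  0  0  0  0  0  0  0  0  0  0  0 24 24 20 23 22 11  0  0  0  0  0  0
  0  0  0  0  0  2 16 22 21 18 21  9  0  0  0  0  0  0  0  0  0  0  0  4]
```

Run:
```python
from rig import env
from h import *
y=np.deg2rad(64.6);n=np.array([.486,.2275])
p=np.r_[n-.082*np.array([np.cos(y),np.sin(y)]),.13]
env.movep([.542,-.1,.28],down(np.deg2rad(90)))
env.movep(p,down(y))
o=env.get_obs();c=env.read_camera("wrist");M=wristM(c,o);np.savez("pics/w2.npz",M=M,**c)
cv2.imwrite("pics/w2.png",c["img"][:,:,::-1]);print(o["t"],o["position"],env.tip_extent)
P=pts(c,M);ok=(c["depth"]>0)&(np.hypot(P[...,0]-n[0],P[...,1]-n[1])<.05)
z=P[...,2]
print(np.median(z[ok&(z<.01)]))
t=ok&(z>.057)&(z<.068);s=P[t];print("bar",len(s),np.median(s[:,2]),cv2.minAreaRect(s[:,:2].astype(np.float32)))
f=ok&(z>.030)&(z<.068);cn,_=cv2.findContours(f.astype(np.uint8),cv2.RETR_EXTERNAL,cv2.CHAIN_APPROX_NONE)
k=max(cn,key=len)[:,0];b=P[k[:,1],k[:,0],:2]
A=np.c_[2*b,np.ones(len(b))];s=np.linalg.lstsq(A,(b**2).sum(1),rcond=None)[0];print("flange",s[:2],np.sqrt(s[2]+s[:2]@s[:2]),np.median(z[ok&(z>.03)&(z<.042)]))
```

```text
3.7583 [0.45226037 0.15257199 0.13018582] 0.008
0.000556868409553879
bar 1397 0.062176701427333725 ((0.48622673749923706, 0.22731995582580566), (0.0450650230050087, 0.011733531020581722), 63.867637634277344)
flange [0.48634092 0.22727123] 0.03227400527123494 0.03649201609171686
```

View pics/w2.png

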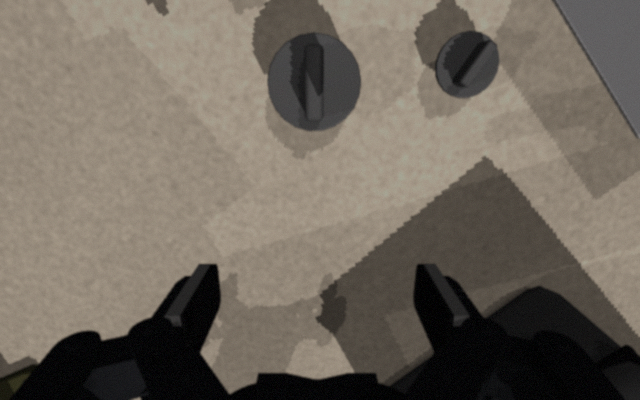

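Run:
```python
from rig import env
from h import *
R=down(np.deg2rad(63.9));p=[.4863,.2273]
env.command_gripper(.05,60)
env.movep([*p,.11],R)
print(env.movel([*p,.0475],rate=.06,f_stop=6))
o=env.get_obs();print(o["t"],o["position"],o["ft_force"])
env.command_gripper(.0,60)
o=env.get_obs();print(o["t"],o["position"],o["ft_force"],o["finger_gap"])
env.movel([*p,.10],rate=.1)
o=env.get_obs();print(o["t"],o["position"],o["ft_force"],o["torque"],o["finger_gap"])
c=env.read_camera("wrist");cv2.imwrite("pics/w3.png",c["img"][:,:,::-1]);np.savez("pics/w3.npz",M=wristM(c,o),**c)
c=env.read_camera("scene");cv2.imwrite("pics/s3.png",c["img"][:,:,::-1])
```

```text
False
5.875 [0.48664363 0.22746408 0.04781831] [ 0.75248724 -0.49889892  0.15730991]
6.3667 [0.48639861 0.2274723  0.04793003] [-1.15582929  0.83214269  5.11242775] 0.007614899623503504
7.0417 [0.48580322 0.22704732 0.0995361 ] [-0.40807109 -0.32898209 -2.52252323] [-0.01513276  0.04344649 -0.02320198] 0.007630134998864008
```

View pics/w3.png

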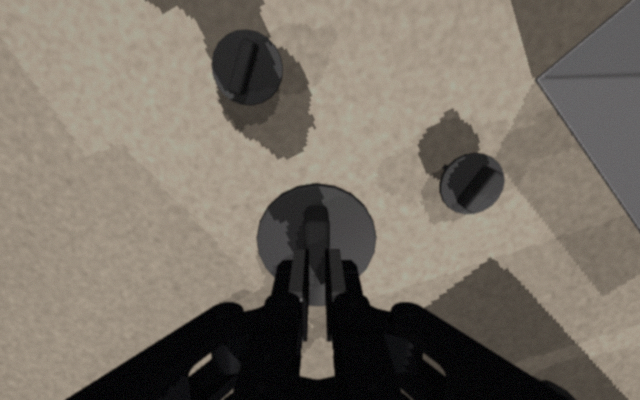

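View pics/s3.png

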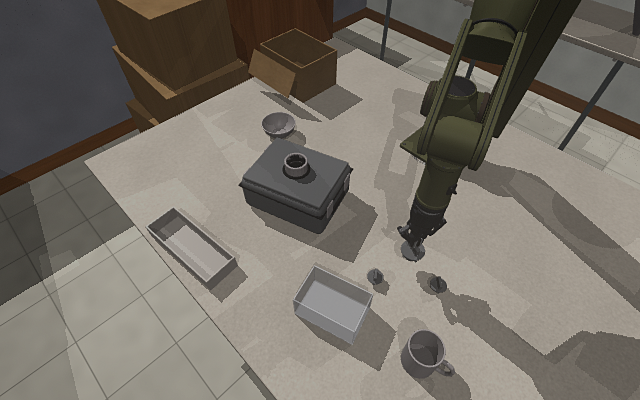

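Run:
```python
from h import *
c=dict(np.load("pics/w3.npz"));H=c["hand_eye"];P=pts(c,H);ok=c["depth"]>0
v,u=np.mgrid[:400,:640]
m=ok&(abs(P[...,2]-.012)<.006)&(v<300)&(v>170)&(u>240)&(u<390)
print(m.sum(),np.median(P[m],0))
cn,_=cv2.findContours(m.astype(np.uint8),cv2.RETR_EXTERNAL,cv2.CHAIN_APPROX_NONE)
k=max(cn,key=len)[:,0];k=k[(k[:,1]<250)];b=P[k[:,1],k[:,0],:2]
A=np.c_[2*b,np.ones(len(b))];s=np.linalg.lstsq(A,(b**2).sum(1),rcond=None)[0];print("flange tool xy",s[:2],np.sqrt(s[2]+s[:2]@s[:2]))
q=P[m];A=np.c_[q[:,:2],np.ones(len(q))];print("tilt",np.linalg.lstsq(A,q[:,2],rcond=None)[0])
t=ok&(P[...,2]<-.008)&(P[...,2]>-.02)&(v<250)&(abs(u-316)<25)
print("bar",t.sum(),np.median(P[t],0),cv2.minAreaRect(P[t][:,:2].astype(np.float32)))
```

```text
6399 [ 0.01015832 -0.00035089  0.01159025]
flange tool xy [0.0093771  0.00013341] 0.02303201962624024
tilt [0.0067981  0.00952148 0.01154871]
bar 841 [ 0.01676044  0.00062266 -0.01392877] ((0.015986885875463486, 0.00034875422716140747), (0.014709844253957272, 0.020505810156464577), 0.1195165291428566)
```

Run:
```python
from h import *
from scipy.optimize import least_squares
c=dict(np.load("pics/w3.npz"));H=c["hand_eye"];P=pts(c,H);ok=c["depth"]>0
v,u=np.mgrid[:400,:640]
m=ok&(abs(P[...,2]-.012)<.005)&(v<300)&(v>170)&(u>240)&(u<390)
q=P[m][:,:2].astype(np.float32);h=cv2.convexHull(q)[:,0]
print(q.min(0),q.max(0))
h=h[h[:,0]>-.008]
r=least_squares(lambda p:np.hypot(h[:,0]-p[0],h[:,1]-p[1])-p[2],[0,0,.033],loss='soft_l1',f_scale=.0005);print(r.x,len(h))
```

```text
[-0.02161549 -0.0326722 ] [0.03301552 0.03283355]
[7.69200164e-05 1.20596136e-04 3.27633101e-02] 30
```

Run:
```python
from rig import env
from h import *
R=down(np.deg2rad(102.3));p=[.5428,-.1793]
o=env.get_obs();env.movel([o["position"][0],o["position"][1],.28],rate=.2)
env.movep([*p,.26],R)
env.hold(.3)
o=env.get_obs();print(o["t"],o["position"],o["ft_force"],o["torque"],np.rad2deg(np.arctan2(o["eef_rot"][1,0],o["eef_rot"][0,0])),o["finger_gap"])
c=env.read_camera("wrist");cv2.imwrite("pics/w4.png",c["img"][:,:,::-1]);np.savez("pics/w4.npz",M=wristM(c,o),**c)
print(env.movel([*p,.2125],rate=.05,f_stop=3.5))
o=env.get_obs();print(o["t"],o["position"],o["ft_force"],o["torque"])
```

```text
10.0083 [ 0.54301378 -0.17852277  0.2601217 ] [-1.1800926  -0.22748405 -2.54877965] [ 0.01284258 -0.0442597   0.02221796] 102.36921929152086 0.007466396203800076
False
11.1583 [ 0.54313503 -0.17942117  0.21289016] [-0.37762696 -0.776822   -2.07949816] [ 0.02703514 -0.01358793 -0.01741298]
```

View pics/w4.png

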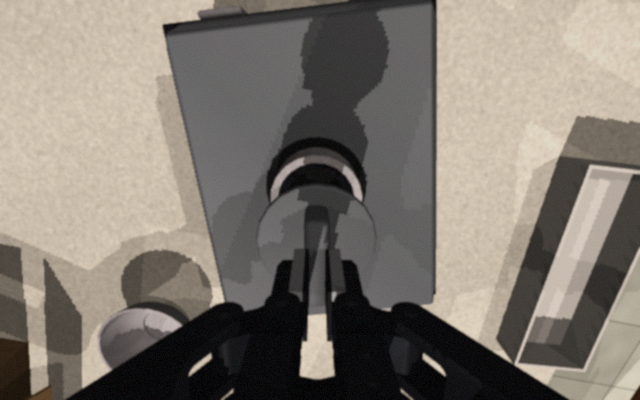

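The wrist view shows the stopper held square above the neck, with the flange at about (317,240) and the neck opening just behind it. It has gone into the neck mouth without contact. I'll carry on down, slowly.

Run:
```python
from rig import env
from h import *
p=[.5428,-.1793]
print(env.movel([*p,.2005],rate=.015,f_stop=3))
o=env.get_obs();print(o["t"],o["position"],o["ft_force"],o["torque"])
env.hold(.2);o=env.get_obs();print(o["t"],o["position"],o["ft_force"],o["torque"])
```

```text
False
12.1083 [ 0.54283461 -0.1793472   0.20064163] [ 0.17980016  0.41269424 -2.00078332] [-0.01979149  0.10615496  0.02492825]
12.3083 [ 0.54285049 -0.17930012  0.20059888] [-0.97450832  0.39570313 -0.76779285] [ 0.00163928  0.07859897 -0.01135808]
```

```bash
cat >> h.py <<'E'
def avg(env,n=6,dt=.03):
    F=[];T=[]
    for _ in range(n):
        env.hold(dt);o=env.get_obs();F.append(o["ft_force"]);T.append(o["torque"])
    return o,np.mean(F,0),np.mean(T,0)
E
python3 - <<'E'
from rig import env
from h import *
p=[.5428,-.1793]
print(env.movel([*p,.1985],rate=.01,f_stop=3))
o,F,T=avg(env);print(o["t"],o["position"],F,T)
E
```

```text
True
12.75 [ 0.54240275 -0.17927908  0.19868943] [-0.19612696 -0.02491667  3.6363275 ] [-0.02078115 -0.01748912  0.01696082]
```

```bash
cat > turn.py <<'E'
from rig import env
from h import *
p=[.5428,-.1793]
Y0=102.3
import sys
yaw=float(sys.argv[1]);end=float(sys.argv[2]);z=float(sys.argv[3]);step=float(sys.argv[4]);tmax=float(sys.argv[5])
while yaw>end:
    yaw-=step; z-=step*4.5e-3/46
    hit=env.movel([*p,z],down(np.deg2rad(yaw)),rate=.006,f_stop=8)
    o,F,T=avg(env,4,.025)
    a=np.rad2deg(np.arctan2(o["eef_rot"][1,0],o["eef_rot"][0,0]))
    push=F[2]+2.45
    print(f'{o["t"]:.2f} yaw {a:.1f} turn {Y0-a:.1f} z {o["position"][2]:.4f} tgt {z:.4f} push {push:.1f} Fxy {F[0]:.1f} {F[1]:.1f} T {T.round(3)} gap {o["finger_gap"]:.4f}',hit)
    z+=np.clip((push-3.5)*.25e-3*.6,-.0008,.0008)
    if push>9 or T[2]>tmax or hit: print("STOP");break
E
python3 turn.py 102.3 82 .1990 4 .12
```

```text
13.21 yaw 98.3 turn 4.0 z 0.1987 tgt 0.1986 push 6.9 Fxy -0.2 -0.3 T [-0.016  0.076  0.049] gap 0.0075 False
13.56 yaw 94.4 turn 7.9 z 0.1987 tgt 0.1987 push 5.5 Fxy 0.3 -0.2 T [ 0.001 -0.054  0.045] gap 0.0077 False
13.91 yaw 90.4 turn 11.9 z 0.1985 tgt 0.1986 push 4.4 Fxy 0.1 -0.7 T [-0.049 -0.103  0.   ] gap 0.0079 False
14.26 yaw 86.4 turn 15.9 z 0.1982 tgt 0.1984 push 3.8 Fxy 0.6 0.0 T [-0.015 -0.042  0.002] gap 0.0077 False
14.61 yaw 82.4 turn 19.9 z 0.1979 tgt 0.1980 push 2.4 Fxy 0.3 -0.2 T [-0.006 -0.021 -0.007] gap 0.0076 False
14.96 yaw 78.4 turn 23.9 z 0.1974 tgt 0.1975 push 3.0 Fxy 0.1 0.4 T [ 0.013 -0.026  0.003] gap 0.0075 False
```

It's sinking as it turns and the torque is small. I'll keep going.

```bash
python3 turn.py 78.3 66 .1975 3 .1
```

```text
15.31 yaw 75.4 turn 26.9 z 0.1971 tgt 0.1972 push 2.1 Fxy 0.2 -0.3 T [ 0.032 -0.035 -0.004] gap 0.0074 False
15.66 yaw 72.4 turn 29.9 z 0.1967 tgt 0.1967 push 2.4 Fxy -0.2 0.4 T [ 0.026 -0.025 -0.02 ] gap 0.0078 False
16.01 yaw 69.4 turn 32.9 z 0.1963 tgt 0.1962 push 2.1 Fxy -0.3 -0.2 T [ 0.007 -0.038  0.003] gap 0.0077 False
16.36 yaw 66.4 turn 35.9 z 0.1958 tgt 0.1958 push 2.5 Fxy 0.5 -0.4 T [-0.018 -0.047  0.005] gap 0.0072 False
16.71 yaw 63.4 turn 38.9 z 0.1954 tgt 0.1953 push 3.3 Fxy 0.1 -0.2 T [-0.032 -0.016 -0.014] gap 0.0075 False
```

Run:
```python
from rig import env
from h import *
o,F,T=avg(env);print(o["t"],o["position"],F,T)
```

```text
16.9083 [ 0.54281331 -0.1793133   0.19535348] [-0.11516238  0.48413205  0.66624128] [-0.00863422 -0.02608142  0.0215917 ]
```

```bash
python3 turn.py 63.4 40 .1953 2 .1
```

```text
17.26 yaw 61.4 turn 40.9 z 0.1952 tgt 0.1951 push 3.8 Fxy -0.4 0.3 T [0.023 0.031 0.038] gap 0.0073 False
17.61 yaw 59.4 turn 42.9 z 0.1951 tgt 0.1950 push 4.4 Fxy -0.4 0.1 T [ 0.005 -0.001  0.041] gap 0.0073 False
17.96 yaw 57.4 turn 44.9 z 0.1950 tgt 0.1949 push 4.2 Fxy -0.3 0.4 T [-0.017 -0.042  0.035] gap 0.0077 False
18.31 yaw 55.5 turn 46.8 z 0.1948 tgt 0.1948 push 4.8 Fxy -0.2 0.5 T [0.072 0.064 0.069] gap 0.0076 False
18.66 yaw 53.5 turn 48.8 z 0.1948 tgt 0.1948 push 5.2 Fxy -0.6 0.8 T [0.155 0.094 0.123] gap 0.0077 False
STOP
```

```bash
python3 turn.py 53.4 49.5 .1951 1.5 .19
```

```text
19.01 yaw 51.9 turn 50.4 z 0.1949 tgt 0.1950 push 5.0 Fxy -0.6 0.8 T [0.21  0.115 0.128] gap 0.0074 False
19.36 yaw 50.4 turn 51.9 z 0.1950 tgt 0.1950 push 4.4 Fxy -0.9 1.3 T [0.216 0.153 0.199] gap 0.0074 False
STOP
```

Run:
```python
from rig import env
from h import *
p=[.5428,-.1793]
env.movel([*p,.1956],down(np.deg2rad(53.2)),rate=.006)
o,F,T=avg(env);print(o["t"],o["position"],F,T)
c=env.read_camera("wrist");cv2.imwrite("pics/w5.png",c["img"][:,:,::-1]);np.savez("pics/w5.npz",M=wristM(c,o),**c)
P=pts(c,c["hand_eye"]);ok=c["depth"]>0;v,u=np.mgrid[:400,:640]
m=ok&(abs(P[...,2]-.012)<.005)&(v<300)&(v>170)&(u>240)&(u<390)
W=pts(c,wristM(c,o));print("flange z",np.median(W[m][:,2]))
```

```text
19.8083 [ 0.54267398 -0.17922644  0.19540201] [-0.49843861  1.22311586  0.88001258] [0.18556211 0.12320531 0.12640273]
flange z 0.18383767854583394
```

View pics/w5.png

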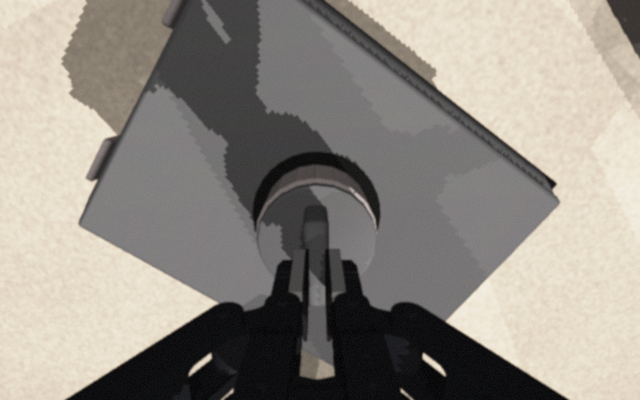

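The wrist view shows the bar still square in the jaws, so it hasn't slipped. The flange top is at 0.1838 m, against 0.184 m expected when home. I'll let go and check.

Run:
```python
from rig import env
from h import *
env.command_gripper(.04)
env.movel([.5428,-.1793,.26],rate=.1)
y=np.deg2rad(53.2)
env.movep([.5428-.082*np.cos(y),-.1793-.082*np.sin(y),.262],down(y))
o=env.get_obs();print(o["t"],o["ft_force"])
c=env.read_camera("wrist");cv2.imwrite("pics/w6.png",c["img"][:,:,::-1])
W=pts(c,wristM(c,o));ok=(c["depth"]>0)&(np.hypot(W[...,0]-.5428,W[...,1]+.1793)<.045);z=W[...,2]
t=ok&(z>.203);s=W[t];print("bar",np.median(s[:,2]),cv2.minAreaRect(s[:,:2].astype(np.float32)))
f=ok&(abs(z-.184)<.004);q=W[f];A=np.c_[q[:,:2]-[.5428,-.1793],np.ones(len(q))];print("flange",np.median(q[:,2]),np.linalg.lstsq(A,q[:,2],rcond=None)[0])
c=env.read_camera("top");cv2.imwrite("pics/t6.png",c["img"][:,:,::-1])
```

```text
21.4833 [ 0.50633648  0.03115169 -0.04863933]
bar 0.2096345367351225 ((0.5428704023361206, -0.17935878038406372), (0.04598824307322502, 0.011980690993368626), 58.06365203857422)
flange 0.1839975006588053 [ 0.00169285 -0.00088193  0.18398392]
```

View pics/w6.png

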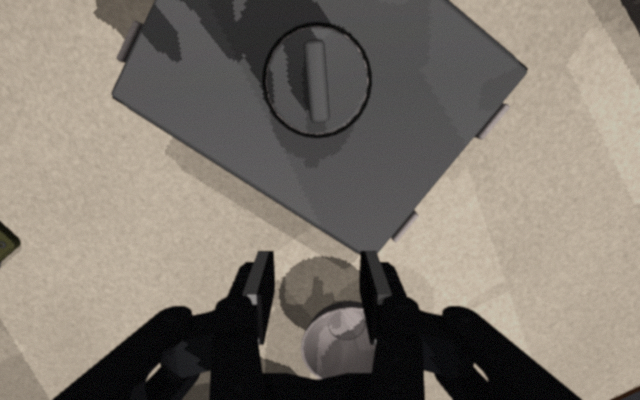

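View pics/t6.png

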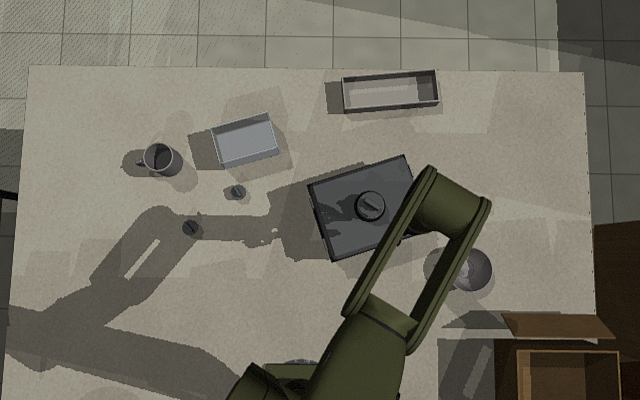

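The stopper is seated: the bar top is at 0.2096 m and the flange is level at 0.184 m. But the bar sprang from 53° to 58°, which is a bit more than the rubber twist alone should give. I'll re-grip and see whether torque builds at once.

Run:
```python
from rig import env
from h import *
p=[.5428,-.1793];Y=58.1
env.movep([*p,.26],down(np.deg2rad(Y)))
print(env.movel([*p,.1964],rate=.08,f_stop=5))
o,F0,T0=avg(env);print("base",o["position"],F0,T0)
env.command_gripper(0,60)
z=.1962;yaw=Y;rows=[]
for i in range(6):
    o,F,T=avg(env,8,.025);rows.append((yaw,T[2]-T0[2]))
    print(f'{o["t"]:.2f} yaw {yaw} z {o["position"][2]:.4f} push {F[2]-F0[2]:.1f} dT {np.round(T-T0,3)}')
    if T[2]-T0[2]>.17: break
    z+=np.clip((F[2]-F0[2]-3)*.15e-3,-.0005,.0005)
    yaw-=1.5
    env.movel([*p,z],down(np.deg2rad(yaw)),rate=.006,f_stop=8)
```

```text
False
base [ 0.5431937  -0.17941885  0.19704485] [ 0.31150491  0.00936342 -0.04263436] [-0.00867558  0.00294235  0.00300894]
23.82 yaw 58.1 z 0.1964 push 0.7 dT [0.05  0.044 0.006]
24.27 yaw 56.6 z 0.1960 push 2.7 dT [ 0.073  0.071 -0.014]
24.72 yaw 55.1 z 0.1959 push 3.0 dT [0.038 0.052 0.015]
25.17 yaw 53.6 z 0.1959 push 3.8 dT [0.018 0.02  0.002]
25.62 yaw 52.1 z 0.1959 push 3.0 dT [-0.027 -0.033  0.001]
26.07 yaw 50.6 z 0.1959 push 3.0 dT [-0.035 -0.08   0.014]
```

Run:
```python
from rig import env
from h import *
o,F,T=avg(env,8,.025);print(o["t"],o["position"],F,T,o["finger_gap"],np.rad2deg(np.arctan2(o["eef_rot"][1,0],o["eef_rot"][0,0])),o["eef_rot"][2])
c=env.read_camera("wrist");cv2.imwrite("pics/w7.png",c["img"][:,:,::-1])
im=c["img"][150:320,220:420,::-1];cv2.imwrite("pics/w7z.png",cv2.resize(im,None,fx=3.5,fy=3.5,interpolation=2))
for n,cc,M in(("w7",c,wristM(c,o)),("w5",dict(np.load("pics/w5.npz")),np.load("pics/w5.npz")["M"])):
    W=pts(cc,M);z=W[...,2];v,u=np.mgrid[:400,:640]
    t=(cc["depth"]>0)&(abs(z-.2095)<.004)&(v<245)&(abs(u-316)<25);s=W[t][:,:2]
    d=np.linalg.svd(s-s.mean(0))[2][0];print(n,len(s),np.rad2deg(np.arctan2(d[1],d[0]))%180,np.median(z[t]),cv2.minAreaRect(s.astype(np.float32)))
    f=(cc["depth"]>0)&(abs(z-.184)<.004)&(v<300)&(v>170)&(abs(u-316)<75);print(np.median(z[f]))
```

```text
26.5167 [ 0.54283615 -0.17931894  0.19593239] [ 0.38109262 -0.21538817  2.98944971] [-0.05141446 -0.0464659   0.00489548] 0.0001082265782561205 49.11878372423981 [ 4.31215275e-05  7.03592096e-05 -9.99999997e-01]
w7 631 89.01713398830796 0.20864936144061796 ((0.5515244603157043, -0.1654539853334427), (0.013961467891931534, 0.012099472805857658), 56.87993621826172)
0.18313275164528264
w5 645 79.00139922565988 0.2092841837391786 ((0.5527013540267944, -0.16564446687698364), (0.012678892351686954, 0.011752107180655003), 53.61752700805664)
0.1838380266110376
```

View pics/w7z.png

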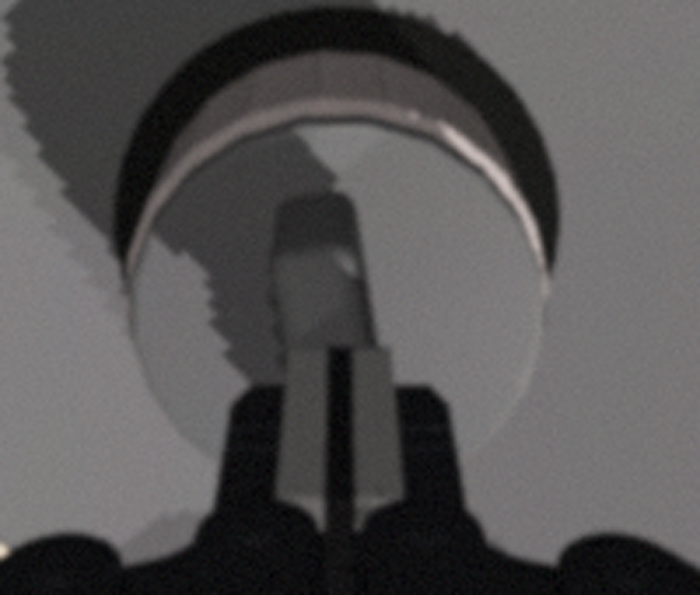

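Run:
```python
from rig import env
from h import *
c=env.read_camera("scene");cv2.imwrite("pics/s7.png",cv2.resize(c["img"][90:230,220:380,::-1],None,fx=4,fy=4,interpolation=2))
a=cv2.imread("pics/w5.png")[180:400,200:430];b=cv2.imread("pics/w7.png")[180:400,200:430]
cv2.imwrite("pics/cmp.png",cv2.resize(np.hstack([a,b]),None,fx=1.7,fy=1.7,interpolation=2))
```

```text
(no output)
```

View pics/cmp.png

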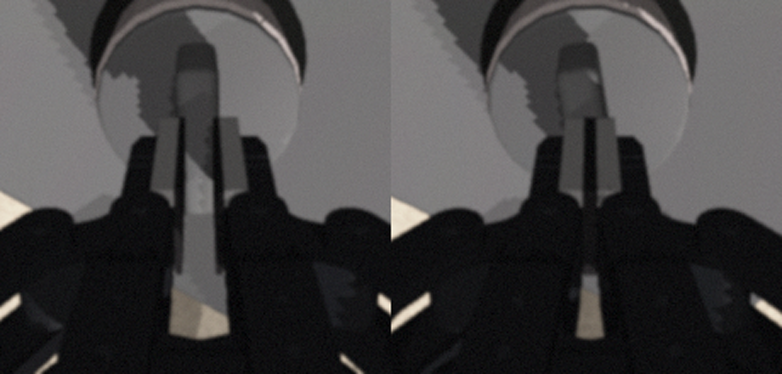

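View pics/s7.png

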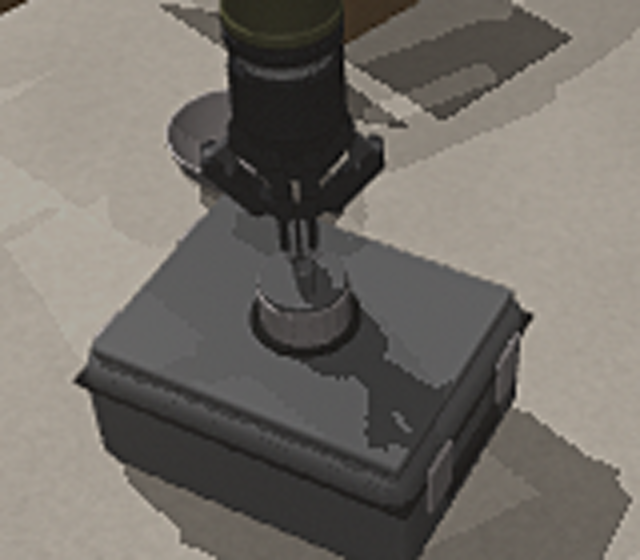

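Run:
```python
from h import *
for n in("w3","w5"):
    c=dict(np.load(f"pics/{n}.npz"));P=pts(c,c["hand_eye"])
    print(n,"between pads (tool mm):")
    for v in range(200,345,10): print(v,(P[v,317]*1e3).round(0),"padL",(P[v,299]*1e3).round(0))
```

```text
w3 between pads (tool mm):
200 [25.  1. 11.] padL [25. -9. 11.]
210 [23.  1.  1.] padL [20. -9. 10.]
220 [ 23.   1. -12.] padL [13. -9. 12.]
230 [ 19.   1. -14.] padL [ 7. -9. 12.]
240 [  82.    0. -156.] padL [ 1. -9. 12.]
250 [  9.   1. -14.] padL [ 11.  -7. -18.]
260 [  4.   1. -14.] padL [ 11.  -7. -27.]
270 [ -2.   1. -14.] padL [ 11.  -7. -36.]
280 [ -7.   1. -15.] padL [ 11.  -6. -43.]
290 [-13.   1. -14.] padL [ 10.  -6. -48.]
300 [-18.   1. -15.] padL [ 12.  -6. -58.]
310 [-109.    1.  100.] padL [ 10.  -5. -61.]
320 [-119.    1.   99.] padL [  7.  -5. -62.]
330 [-131.    1.  100.] padL [  2.  -6. -60.]
340 [-142.    1.  100.] padL [ -2.  -6. -60.]
w5 between pads (tool mm):
200 [25.  1. 11.] padL [25. -9. 12.]
210 [23.  1.  1.] padL [19. -9. 12.]
220 [ 23.   1. -12.] padL [14. -9. 11.]
230 [ 19.   1. -15.] padL [ 8. -9. 12.]
240 [ 14.   1. -14.] padL [ 2. -9. 11.]
250 [  9.   1. -14.] padL [ 11.  -8. -18.]
260 [  4.   1. -14.] padL [ 11.  -7. -27.]
270 [ -1.   1. -15.] padL [ 11.  -7. -36.]
280 [ -6.   1. -15.] padL [ 11.  -6. -42.]
290 [-13.   1. -14.] padL [ 11.  -6. -49.]
300 [-17.   1. -16.] padL [ 12.  -6. -58.]
310 [-75.   1.  54.] padL [ 10.  -5. -61.]
320 [-85.   1.  56.] padL [  7.  -5. -62.]
330 [-93.   1.  54.] padL [  2.  -6. -60.]
340 [-103.    1.   55.] padL [ -2.  -6. -61.]
```

The pads are shut on top of the bar. The measured tips are about 15 mm behind the TCP, so this whole time the bar was held only by its top edge, which also explains the 7.5 mm gap. I'll lift, open, realign to the bar and grip lower, watching for contact.

Run:
```python
from rig import env
from h import *
p=[.5428,-.1793];y=np.deg2rad(58)
env.movel([*p,.225],rate=.1)
env.command_gripper(.04,60)
env.movel([*p,.225],down(y),rate=.05)
c=env.read_camera("wrist");o=env.get_obs();W=pts(c,wristM(c,o));z=W[...,2]
o,F0,T0=avg(env)
print(env.movel([*p,.184],rate=.04,f_stop=3))
o,F,T=avg(env);print(o["t"],o["position"],F-F0,T-T0,o["finger_gap"])
c=env.read_camera("wrist");np.savez("pics/w8.npz",M=wristM(c,o),**c)
cv2.imwrite("pics/w8.png",cv2.resize(c["img"][180:400,200:430,::-1],None,fx=2.5,fy=2.5,interpolation=2))
```

```text
False
29.4583 [ 0.54296781 -0.17936057  0.18430358] [ 0.34793491  0.18406622 -0.25206402] [-0.01099421  0.00123713  0.02412319] 0.03978893644636785
```

View pics/w8.png

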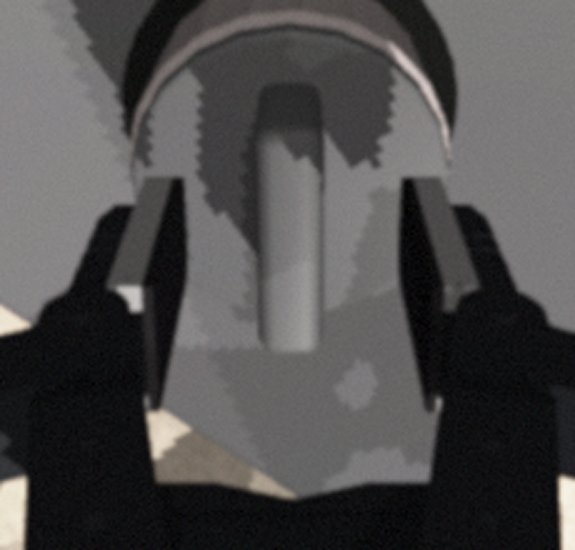

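The wrist view shows the bar standing upright between the open pads with no contact, even at flange level. The tips really are higher than stated. I'll go a bit lower, then close.

Run:
```python
from rig import env
from h import *
p=[.5428,-.1793]
o,F0,T0=avg(env)
print(env.movel([*p,.177],rate=.03,f_stop=3))
o,F,T=avg(env);print(o["position"],F-F0)
env.command_gripper(0,60)
o,F,T=avg(env);print(o["t"],o["position"],F-F0,T-T0,o["finger_gap"])
c=env.read_camera("wrist");P=pts(c,c["hand_eye"])
print([(v,(P[v,297]*1e3).round(0).tolist(),(P[v,317]*1e3).round(0).tolist()) for v in range(205,290,8)])
```

```text
False
[ 0.54291315 -0.17932547  0.17708741] [-0.26872595  0.03639254 -0.11498575]
30.8583 [ 0.54274953 -0.17928191  0.1770686 ] [-0.38903331  0.26570826  0.83655955] [ 0.04559093  0.08763974 -0.00057254] 0.010465588669641916
[(205, [28.0, -9.0, -6.0], [28.0, 1.0, -6.0]), (213, [24.0, -9.0, -6.0], [24.0, 1.0, -6.0]), (221, [20.0, -9.0, -7.0], [23.0, 1.0, -12.0]), (229, [16.0, -9.0, -6.0], [22.0, 1.0, -21.0]), (237, [12.0, -9.0, -8.0], [22.0, 1.0, -29.0]), (245, [8.0, -9.0, -7.0], [21.0, 1.0, -34.0]), (253, [11.0, -8.0, -21.0], [18.0, 1.0, -34.0]), (261, [10.0, -8.0, -27.0], [13.0, 1.0, -32.0]), (269, [11.0, -7.0, -36.0], [10.0, 1.0, -33.0]), (277, [11.0, -7.0, -41.0], [5.0, 1.0, -31.0]), (285, [11.0, -7.0, -46.0], [2.0, 1.0, -33.0])]
```

It's gripped properly now, with a 10.5 mm gap. Next I'll turn gently from 58°.

```bash
cat > turn2.py <<'E'
from rig import env
from h import *
import sys
p=[.5428,-.1793];yaw,end,z,step,tmax=map(float,sys.argv[1:6])
while yaw>end:
    yaw-=step
    hit=env.movel([*p,z],down(np.deg2rad(yaw)),rate=.006,f_stop=8)
    o,F,T=avg(env,8,.025);push=F[2]
    a=np.rad2deg(np.arctan2(o["eef_rot"][1,0],o["eef_rot"][0,0]))
    print(f'{o["t"]:.2f} yaw {a:.1f} z {o["position"][2]:.4f} Fz {push:.1f} Fxy {F[0]:.1f} {F[1]:.1f} T {T.round(3)} gap {o["finger_gap"]:.4f}',hit)
    z+=np.clip((push-.8)*.15e-3,-.0004,.0004)
    if push>7 or T[2]>tmax or hit: print("STOP",z);break
print(z)
E
python3 turn2.py 58 53 .1766 1.5 .14
```

```text
31.36 yaw 56.5 z 0.1767 Fz 2.4 Fxy -1.3 0.6 T [0.083 0.186 0.072] gap 0.0105 False
31.81 yaw 55.0 z 0.1768 Fz 2.1 Fxy -1.4 1.0 T [0.173 0.22  0.125] gap 0.0105 False
32.26 yaw 53.5 z 0.1769 Fz 1.5 Fxy -1.5 1.0 T [0.254 0.217 0.162] gap 0.0106 False
STOP 0.17713928691384714
0.17713928691384714
```

```bash
python3 turn2.py 53.5 51 .1771 1.5 .21
python3 - <<'E'
from rig import env
from h import *
p=[.5428,-.1793]
for yaw in(53.5,55,56.5,58):
    env.movel([*p,.1771],down(np.deg2rad(yaw)),rate=.006)
    o,F,T=avg(env,8,.025);print(o["t"],yaw,o["position"][2].round(4),F.round(1),T.round(3))
    if T[2]<.05: break
E
```

```text
32.71 yaw 52.0 z 0.1770 Fz 1.3 Fxy -1.6 1.9 T [0.304 0.274 0.239] gap 0.0105 False
STOP 0.1771679016152671
0.1771679016152671
33.1583 53.5 0.177 [-1.5  2.2  0.9] [0.397 0.295 0.16 ]
33.6083 55 0.177 [-2.1  2.3  1.2] [0.404 0.346 0.099]
34.0583 56.5 0.1771 [-2.1  2.   0.6] [0.421 0.363 0.049]
```

Torque rises linearly from 58° to 0.24 N m and comes back down the same line as I unwind. So the stopper is on its solid stop, and the springback was just the rubber mount. I'll let go at low torque and check.

Run:
```python
from rig import env
from h import *
p=[.5428,-.1793]
env.command_gripper(.04);env.movel([*p,.26],rate=.08)
y=np.deg2rad(56.5)
env.movep([.5428-.082*np.cos(y),-.1793-.082*np.sin(y),.262],down(y))
o=env.get_obs();c=env.read_camera("wrist");cv2.imwrite("pics/w9.png",c["img"][:,:,::-1])
W=pts(c,wristM(c,o));ok=(c["depth"]>0)&(np.hypot(W[...,0]-.5428,W[...,1]+.1793)<.045);z=W[...,2]
t=ok&(z>.203);s=W[t];print(o["t"],"bar",np.median(s[:,2]),cv2.minAreaRect(s[:,:2].astype(np.float32)))
f=ok&(abs(z-.184)<.004);q=W[f];A=np.c_[q[:,:2]-[.5428,-.1793],np.ones(len(q))];print("flange",np.median(q[:,2]),np.linalg.lstsq(A,q[:,2],rcond=None)[0],o["ft_force"])
c=env.read_camera("top");cv2.imwrite("pics/t9.png",c["img"][:,:,::-1])
```

```text
36.0583 bar 0.20968861094364624 ((0.5429909229278564, -0.17949128150939941), (0.04558508098125458, 0.012013067491352558), 58.21533966064453)
flange 0.18402304385779203 [ 0.00205098 -0.00185065  0.18400978] [-0.54358731  0.73386119 -0.3153592 ]
```

View pics/w9.png

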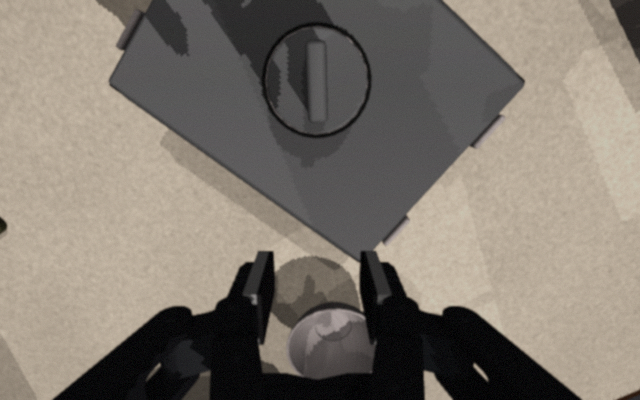

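View pics/t9.png

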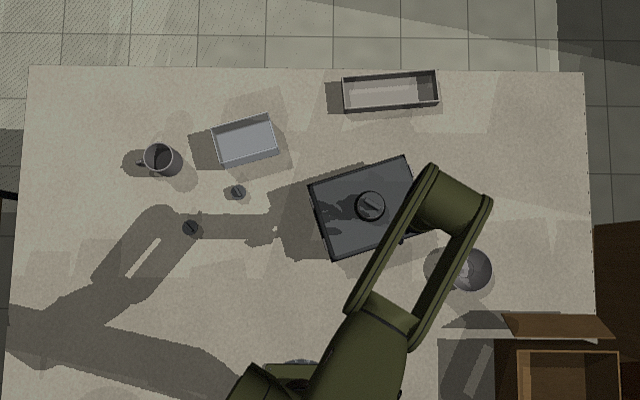

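The bar rests at 58.2° (58.1° before), so it didn't move further. The flange is level at 0.184 m. The tub, jug and bowl are where they were, at (245,140), (160,158) and (470,270), and the gripper is clear.

```bash
python3 -c "
from rig import env
env.job_done()"
```

```text
the job is handed in; nothing more can be done
```

The largest stopper is screwed into the canister neck against its stop and released. I handed the job in after about 36 s of robot time.

**Insertion:** I read the thread gaps from the wrist camera's depth image (centres at about 12°, repeating every 90°). I lined the lugs up with them, so the stopper dropped straight into the gaps with no crossed thread. It then turned about 44° clockwise, with the push kept at or below 7 N.

**Final checks:**
- **Height:** the flange top is level at 0.1840 m, against 0.184 m expected when home. The bar top is at 0.2097 m, against 0.210 m.
- **Stop:** on the last re-grip the torque rose in step with the turn to 0.24 N m and fell back the same way, so the stopper is on a solid stop. The bar rested at 58.2° afterwards, against 58.1° before.
- **Other objects:** the tub, jug and bowl look unmoved in the top view, and the gripper was clear of everything.

**What disagreed:**
- **Fingertips:** they turned out to be about 15 mm behind the TCP, not 8 mm ahead of it. The carry and first screwing-in therefore held only the top edge of the bar.
- **First re-grip:** it closed above the bar, pressed on it with about 3–4 N and slid over it without moving it. I gripped 19 mm lower for the final check.
- **Torque:** the final check briefly reached 0.24 N m at the stop. With the light push that is about 13–14 N on the thread, against the 25 N limit.

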